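# Draw the airer rail out of the soak tray

### The arm

A 6-joint arm with a two-finger parallel gripper is mounted at the origin on the work surface. World frame = base frame: x ahead of the robot, y to its left, z up, the work surface at z = 0. Lengths are in m, angles in degrees, forces in N, time in s.
With the tool pointing down it reaches from about 0.3 to 0.775 m from the base axis. Payload 14.6 kg.
Tool frame: the origin (TCP) lies at the very end of the fingers, on their centre line; the grasp point (between the pads) lies bot.grasp_offset behind it (bot.grasp_offset is the distance from the TCP to the grasp point, in m); z points along the fingers, y is the line along which they close (so a half turn about z gives the same grasp; the last joint's range is limited). The gripper opens to 94 mm and grips with 3 to 60 N. Pads are 16 mm wide; open, the fingers measure 119 mm over their backs; the gripper's body (75 mm by 177 mm) begins 78 mm behind the grasp point.
Start: joints at [-78.014, 17.183, 87.147, -0, 75.671, -3.816], TCP at [0.15, -0.529, 0.205] pointing down, gripper open.
Joint ranges: [-173.82, 173.82], [-45.26, 126.66], [13.44, 144.39], [-59.66, 239.66], [0, 175.72], [-146.38, 146.38]. Speed limits (degrees/s): [127.2, 127.2, 147.25, 180, 180, 180].

### API

Orientations are given as a 3x3 rotation matrix whose columns are the frame's x, y, z axes.
In Python, from plant import bot, camrig, workorder, state gives the robot as it stands (bot), with the cameras (camrig), the readings as plain functions and the job (workorder).
- The arm moves only by the tool jog_arm, called after "Request:" as a command line: name --argument value ..., lists and objects as JSON in quotes. Schema: {"type":"object","properties":{"rows":{"type":"array","items":{"type":"object","properties":{"sx":{"type":"number"},"sy":{"type":"number"},"sz":{"type":"number"},"wx":{"type":"number"},"wy":{"type":"number"},"wz":{"type":"number"},"jaw":{"type":"number"}},"additionalProperties":false,"required":["jaw"]},"minItems":1,"maxItems":10},"only":{"type":"string"},"quiet":{"type":"boolean"},"lines":{"type":"string"}},"required":["rows"],"additionalProperties":false}. rows is a list of rows, 1 to 10 of them, each an object with the fields sx, sy, sz (the shift in shares of 600 mm (1.0 is 600 mm)), wx, wy, wz (a rotation vector in a scale on which 1.0 is 90 degrees), jaw (the opening from 0.0 (shut) to 1.0 (fully open)); a field left out counts as zero (the opening has to be given); each row shifts and turns the commanded pose from where the row before left it, along the tool's axes as they then stand; what a row does not reach is not made up. A row lasts 1/12 s, in which the tool goes at most 0.0417 m and 7.16 degrees, less where a joint would pass 70% of its speed; a pose out of reach is approached as far as the arm can. The fingers move at their own pace and stop on an object; the grip force is fixed at half the most. Time passes only in rows, so rows that do not move let the fingers close. The tool returns the time, the measured TCP pose, the force, the opening and the grip force at its end. only (a regular expression) keeps the lines of the reply that match it, lines (a string "A,B") keeps lines A to B, and quiet returns only ok. A shift or turn number past 1, either way, is cut back to 1. Input that does not fit is refused with a message, and nothing moves.
- state(): the state, without advancing time (a new reading comes with each control period).
- camrig.read_camera(name): name is "scene" or "top" or "wrist"; returns the picture (400x640x3 uint8, blue, green, red); there is no depth.
- camrig.get_calibration(name): a dict with "vfov" (degrees; the focal length in pixels is half the picture's height over the tangent of half this angle, whatever the lens; pixels are square), "cx", "cy" (the principal point, pixels), "k1" (the pictures are not rectified: a ray, as slopes to the right and down, at radius r is drawn at 1 + k1 r^2 times it, then the intrinsics apply), "rvec" (rotation vector, rad) and "tvec" (3), from world to camera coordinates, as OpenCV has them. Camera axes: x right, y down, z forward; pixel columns grow to the right and rows downward; lengths in m; the calibration is good to about 2 mm. A picture is of the moment at which its call begins: read the wrist's pose just before it. get_calibration takes no time and is no camera call; for the wrist camera it gives the pose at the moment of the call.
- workorder.job_done(): hands the job in; it is judged then, once.
The state is a dict: "time": time; "q": joint angles; "dq": joint speeds; "joint_torque": joint torques, N m; "eef_pos": TCP position; "eef_rot": TCP orientation; "ft_force": force on the tool from outside, world axes, zero at the start; "ft_torque": the same for the moment, N m; "width": opening from 0.0 (shut) to 1.0 (fully open); "gripper_force": force on a finger pad.
Only numpy, scipy, OpenCV 4.12 (cv2) and the standard library are available. Lean on these libraries where they do the work, as an engineer would, in place of code of your own. Each camera call takes 0.05 s, during which the arm holds its last target. There are 200 camera calls.

### The job

The long wooden airer rail lies in the soak tray, too close to the tray's wall to get hold of: roll it along the tray floor away from that wall, at least about 2 cm, so that there is room for a finger behind it. Then grip it, tilt it and draw it end first up through the opening between the two fixed boards (it is longer than the opening), and finish while still holding it still in the gripper with the whole rail at least 3 cm above the boards and touching nothing else. Leave the small stain brush and the other things around where they are.

Things in the scene. Friction and masses are not known exactly. Their poses are not given: they have to be found in the camera images.
- rail: plain round wooden rail, 270 mm long, 22 mm across, 60 to 105 g. Origin: middle of its axis; own y along its length; z axis up at the start. It starts on the tray floor, parallel to the near or far long wall and 2 to 6 mm from it; its ends lie under the boards or just short of them. A fingertip pressed lightly on its top and dragged sideways rolls it half as far; let go at rest, it stays.
- rail_end_a (a point): centre of the rail's end face on its +y side, 135 mm from its origin
- rail_end_b (a point): centre of the rail's end face on its -y side, 135 mm from its origin
- tray: white soak tray, fixed, 200 mm (its x) by 440 mm (its y), yawed up to 0.2 rad. Origin: centre of its underside, on the table. Floor 8 mm above the table; inside 180 mm (x -90 to 90) by 420 mm (y -210 to 210); walls 10 mm thick, tops 78 mm above the table. Two wooden boards are fixed across its top.
- tray_opening (a point): centre of the opening between the two boards, at their top face, 88 mm above the table, over the tray's centre; axes as the tray's. Boards 10 mm thick (underside 78 mm above the table), covering y beyond +95 and beyond -95 mm to the tray's ends. The opening is 190 mm along the tray's y and 180 mm along x (to the walls), open from above.
- brush: grey stain brush, 150 mm long (y), 24 mm wide, 22 mm high, lying in the tray along the other long wall, across from the rail, its middle 73 to 77 mm from the tray's centre line; origin at its underside. Leave it (within 30 mm).
- soap: white soap bar, 55 x 40 x 22 mm, lying on top of the left (+y) board near that board's outer end; origin at its underside. Leave it.
- detergent: white detergent bottle, 84 mm across, 200 mm high, standing left of the tray; origin at its underside. Leave it.
- powder: grey can, 90 mm across, 120 mm high, standing left of the tray; origin at its underside. Leave it.
- pegtub: open blue tub, 130 x 100 x 70 mm, right of the tray; origin at its underside. Leave it.
- scoop: white measuring cup, 70 mm across, 70 mm high, right of the tray towards the robot; origin at its underside. Leave it.
- scrubber: long-handled brush lying on the table left of the tray, towards the robot. Leave it.

How it is judged:
By the outcome, as a careful person would: the job done as asked, in the order asked, and still so for the second after the job is handed in, while the arm keeps its last pose, push and grip.
It also fails if it takes over 67 s, if anything falls off the work surface, if the arm or the gripper's body presses on something with over 40 N, if the wrist force passes 120 N, or if a joint passes its speed limit or range.

## Working session

There is one attempt and no reset: what is moved stays moved. The work goes in short steps, Python scripts to look and compute and a tool call to move; the robot and the scene stay as the last step left them, time stands still between calls to the robot, and variables do not carry over. Pictures are saved under pics/ and viewed, at most 10 in all, crops included, and the job is handed in when it is done.

```bash
ls; mkdir -p pics
```

Run:
```python
from plant import bot, camrig, workorder, state
import cv2
s=state();print(s['time'],s['eef_pos'],s['eef_rot'],bot.grasp_offset)
for n in("top","scene"):
    cv2.imwrite(f"pics/{n}0.png",camrig.read_camera(n)); print(n,camrig.get_calibration(n))
```

```text
pics
plant.py
0.0 [ 0.14970512 -0.52892794  0.20488079] [[ 9.62217359e-01  2.72282381e-01 -2.43646311e-04]
 [ 2.72282473e-01 -9.62216591e-01  1.21955899e-03]
 [ 9.76239035e-05 -1.23982145e-03 -9.99999227e-01]] 0.0188
top {'vfov': 48.19581181701463, 'cx': 324.6447677752706, 'cy': 199.28430532623557, 'k1': 0.031993786169087955, 'rvec': array([ 2.15514505, -2.19421408,  0.08079748]), 'tvec': array([0.0301252 , 0.48327808, 1.19635921])}
scene {'vfov': 57.073225171701836, 'cx': 319.6311905963712, 'cy': 200.39552993455132, 'k1': -0.0727061994693971, 'rvec': array([ 1.29935629,  2.23403049, -0.96213475]), 'tvec': array([ 0.20325804, -0.22762232,  1.56711827])}
```

View pics/top0.png

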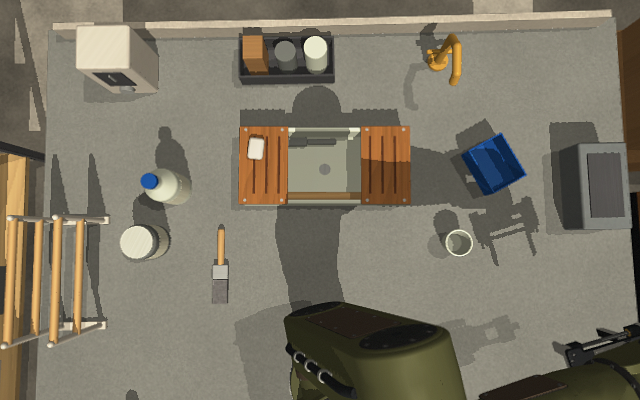

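View pics/scene0.png

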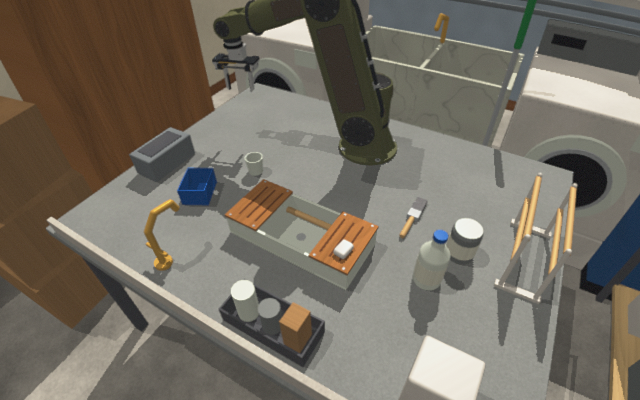

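The top view shows boards at cols 239–288 and 361–410, rows 126–205. The rail is a brown strip at about row 196 against the near (robot-side) wall, and the brush is at the far wall around (312,141). Next I'll measure the boards and the rail.

Create h.py:
```python
import numpy as np, cv2
from plant import bot, camrig, workorder, state
def ray(n,uv,cal=None):
    c=cal or camrig.get_calibration(n); f=200/np.tan(np.radians(c['vfov']/2))
    d=(np.asarray(uv,float)-[c['cx'],c['cy']])/f; p=d.copy()
    for _ in range(20): p=d/(1+c['k1']*(p**2).sum(-1,keepdims=True))
    R=cv2.Rodrigues(c['rvec'])[0]
    o=-R.T@c['tvec']; v=np.concatenate([p,np.ones(p.shape[:-1]+(1,))],-1)@R
    return o,v
def plane(n,uv,z,cal=None):
    o,v=ray(n,uv,cal); return o+v*((z-o[2])/v[...,2])[...,None]
def proj(n,P,cal=None):
    c=cal or camrig.get_calibration(n); f=200/np.tan(np.radians(c['vfov']/2))
    X=np.atleast_2d(P)@cv2.Rodrigues(c['rvec'])[0].T+c['tvec']; s=X[:,:2]/X[:,2:]
    return s*(1+c['k1']*(s**2).sum(1,keepdims=True))*f+[c['cx'],c['cy']]
```

Run:
```python
from h import *
im=cv2.imread('pics/top0.png'); hsv=cv2.cvtColor(im,cv2.COLOR_BGR2HSV)
m=cv2.inRange(hsv,(3,110,40),(16,255,255)); m[:110]=0;m[215:]=0;m[:,:230]=0;m[:,420:]=0
m=cv2.morphologyEx(m,cv2.MORPH_CLOSE,np.ones((5,5)))
k,l,st,_=cv2.connectedComponentsWithStats(m)
for i in range(1,k):
    if st[i,4]<100: continue
    ys,xs=np.nonzero(l==i); r=cv2.minAreaRect(np.c_[xs,ys].astype(np.float32))
    print(st[i],np.round(cv2.boxPoints(r),1).tolist()); print(plane('top',cv2.boxPoints(r),.088).round(4).tolist())
cv2.imwrite('pics/crop0.png',cv2.resize(im[115:215,230:420],None,fx=4,fy=4,interpolation=cv2.INTER_CUBIC))
```

```text
[ 238  126   68   78 3572] [[238.0, 203.0], [238.0, 126.0], [305.0, 126.0], [305.0, 203.0]]
[[0.4726, 0.2436, 0.088], [0.6737, 0.2431, 0.088], [0.6704, 0.0687, 0.088], [0.4694, 0.0715, 0.088]]
[ 346  126   65   78 3898] [[346.0, 203.0], [346.0, 126.0], [410.0, 126.0], [410.0, 203.0]]
[[0.4675, -0.0337, 0.088], [0.6683, -0.038, 0.088], [0.6647, -0.2038, 0.088], [0.4645, -0.1974, 0.088]]
[313 192  33   7 129] [[313.0, 192.0], [345.0, 192.0], [345.0, 198.0], [313.0, 198.0]]
[[0.4974, 0.0505, 0.088], [0.4959, -0.0318, 0.088], [0.4804, -0.0314, 0.088], [0.482, 0.0508, 0.088]]
```

View pics/crop0.png

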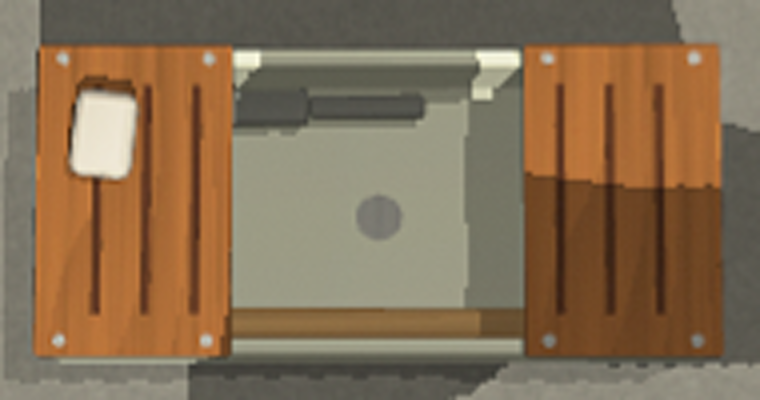

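Run:
```python
from h import *
c=lambda a:(np.array(a,float)+.5)/4-.5+[230,115]
cor=plane('top',c([(40,45),(232,46),(36,356),(229,356),(524,45),(720,44),(527,356),(722,356)]),.088)
print(cor.round(4))
ctr=cor.mean(0); 
tl=np.array([[.1,.22],[.1,.095],[-.1,.22],[-.1,.095],[.1,-.095],[.1,-.22],[-.1,-.095],[-.1,-.22]])
H=(tl.T@(cor[:,:2]-ctr[:2])); yaw=np.arctan2(H[0,1]-H[1,0],H[0,0]+H[1,1]); R=np.array([[np.cos(yaw),-np.sin(yaw)],[np.sin(yaw),np.cos(yaw)]])
print('ctr',ctr,'yaw',np.degrees(yaw)); print(((cor[:,:2]-ctr[:2])@R-tl).round(4))
# rail edges; top edge at about axis height..., far silhouette
for z in(.019,.03):
    p=plane('top',c([(240,309),(515,309),(240,337),(515,337),(380,323)]),z); print(z,((p[:,:2]-ctr[:2])@R).round(4).tolist())
p=plane('top',c([(235,107),(424,107)]),.025);print('brush',((p[:,:2]-ctr[:2])@R).round(4))
im=cv2.imread('pics/scene0.png')
cv2.imwrite('pics/crop1.png',cv2.resize(im[170:290,215:385],None,fx=4.5,fy=4.5,interpolation=cv2.INTER_CUBIC))
```

```text
[[ 0.6739  0.2389  0.088 ]
 [ 0.6709  0.1139  0.088 ]
 [ 0.471   0.242   0.088 ]
 [ 0.4687  0.1181  0.088 ]
 [ 0.6678 -0.076   0.088 ]
 [ 0.6658 -0.2029  0.088 ]
 [ 0.4652 -0.0731  0.088 ]
 [ 0.4629 -0.1976  0.088 ]]
ctr [0.56827704 0.02040202 0.088     ] yaw -1.0567934119528506
[[ 0.0016  0.0004]
 [ 0.0009  0.0004]
 [-0.0014 -0.0003]
 [-0.0014  0.0008]
 [ 0.0013  0.0005]
 [ 0.0016 -0.0015]
 [-0.0013 -0.0004]
 [-0.0013  0.0001]]
0.019 [[-0.0642, 0.0951], [-0.0642, -0.0924], [-0.0833, 0.0949], [-0.0833, -0.0923], [-0.0737, -0.0004]]
0.03 [[-0.0653, 0.0941], [-0.0653, -0.0917], [-0.0843, 0.094], [-0.0842, -0.0916], [-0.0748, -0.0006]]
brush [[ 0.0742  0.0989]
 [ 0.0741 -0.0305]]
```

View pics/crop1.png

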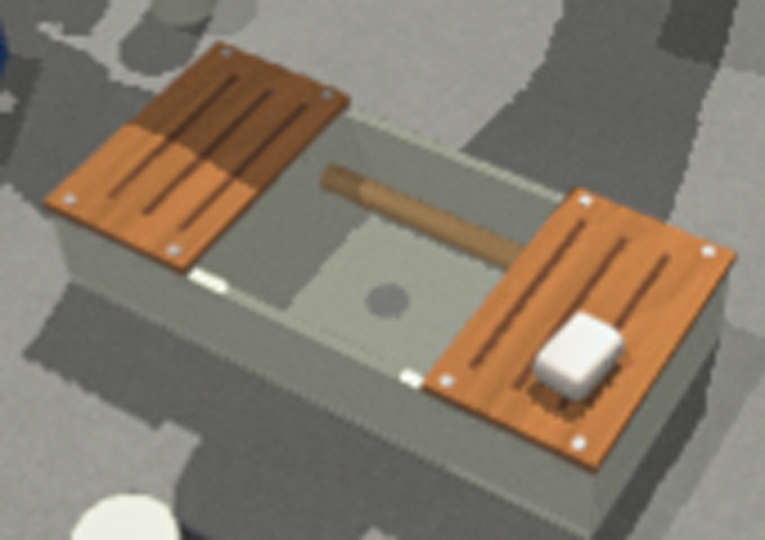

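The scene crop shows the rail's -y end in view at crop (325,178), which is full-frame (287.6,209.5). The +y end is hidden under the soap board.

Add to h.py:
```python
yaw=np.radians(-1.06); C=np.array([.5683,.0204,0]); 
T=np.array([[np.cos(yaw),-np.sin(yaw),0],[np.sin(yaw),np.cos(yaw),0],[0,0,1]])
tray=lambda P:(np.asarray(P)-C)@T
world=lambda P:np.asarray(P)@T.T+C
def delta(P,R=None):  # tool-axes shift and rotvec to tray pose P (TCP), R tray-frame
    s=state(); E=s['eef_rot']; print('t',s['time'],'tcp tray',tray(s['eef_pos']).round(4),'w',round(s['width'],3))
    print('shift',(E.T@(world(P)-s['eef_pos'])).round(4))
    if R is not None: print('rotvec',np.degrees(cv2.Rodrigues(E.T@T@R)[0].ravel()).round(2))
D0=np.array([[0,1,0],[1,0,0],[0,0,-1.]])
```

Run:
```python
from h import *
p=lambda x,y:(215+x/4.5,170+y/4.5)
print(tray(plane('scene',[p(322,178),p(327,166),p(322,190)],.019)).round(4))
print(tray(plane('scene',[p(227,45),p(348,98),p(187,270),p(575,188),p(427,384)],.088)).round(4))
delta([-.074,0,.13],D0)
```

```text
[[-0.0699 -0.1024  0.019 ]
 [-0.0827 -0.1065  0.019 ]
 [-0.0593 -0.095   0.019 ]]
[[-0.0988 -0.206   0.088 ]
 [-0.0956 -0.0901  0.088 ]
 [ 0.1022 -0.0879  0.088 ]
 [-0.0983  0.1015  0.088 ]
 [ 0.1014  0.1034  0.088 ]]
t 0.1 tcp tray [-0.4083 -0.557   0.205 ] w 0.995
shift [ 0.4815 -0.436   0.0754]
rotvec [-5.000e-02 -4.000e-02 -7.314e+01]
```

The manual's scale: shifts go in shares of 600 mm and turns go in shares of 90 degrees. Converting my numbers, -7.1 degrees / 90 = -0.0789.

Request:
jog_arm --rows '[{"wz":-0.0789, "jaw":0}, {"wz":-0.0789, "jaw":0}, {"wz":-0.0789, "jaw":0}, {"wz":-0.0789, "jaw":0}, {"wz":-0.0789, "jaw":0}, {"wz":-0.0789, "jaw":0}, {"wz":-0.0789, "jaw":0}, {"wz":-0.0789, "jaw":0}, {"wz":-0.0789, "jaw":0}, {"wz":-0.0789, "jaw":0}]'

```text
time: 0.93
eef_pos: [0.1497, -0.529, 0.2051]
eef_rot: [[0.05, 0.999, -0.0], [0.999, -0.05, 0.001], [0.001, -0.0, -1.0]]
ft_force: [0.2, -0.9, 0.3]
width: 0.326
gripper_force: 0.0
```

Request:
jog_arm --rows '[{"sx":0.055, "sy":0.0333, "wz":-0.0238, "jaw":0}, {"sx":0.055, "sy":0.0333, "jaw":0}, {"sx":0.055, "sy":0.0333, "jaw":0}, {"sx":0.055, "sy":0.0333, "jaw":0}, {"sx":0.055, "sy":0.0333, "jaw":0}, {"sx":0.055, "sy":0.0333, "jaw":0}, {"sx":0.055, "sy":0.0333, "jaw":0}, {"sx":0.055, "sy":0.0333, "jaw":0}, {"sx":0.055, "sy":0.0333, "jaw":0}, {"jaw":0}]'

```text
time: 1.77
eef_pos: [0.3386, -0.232, 0.2055]
eef_rot: [[0.014, 1.0, 0.001], [1.0, -0.014, 0.001], [0.001, 0.0, -1.0]]
ft_force: [-0.6, -0.3, -0.1]
width: 0.004
gripper_force: 0.0
```

```bash
python3 -c "
from h import *
delta([-.074,0,.1],D0)"
```

```text
t 1.7667 tcp tray [-0.2249 -0.2566  0.2055] w 0.004
shift [0.2557 0.1522 0.1058]
rotvec [ 0.03 -0.05  0.29]
```

In the tool's units: 0.0317 m / 0.6 = 0.0528, 0.03 m / 0.6 = 0.05, 0.3 degrees / 90 = 0.0033.

Request:
jog_arm --rows '[{"sx":0.0528, "sy":0.0282, "wz":0.0033, "jaw":0}, {"sx":0.0528, "sy":0.0282, "jaw":0}, {"sx":0.0528, "sy":0.0282, "jaw":0}, {"sx":0.0528, "sy":0.0282, "jaw":0}, {"sx":0.0528, "sy":0.0282, "jaw":0}, {"sx":0.0528, "sy":0.0282, "jaw":0}, {"sx":0.0528, "sy":0.0282, "sz":0.05, "jaw":0}, {"sx":0.0528, "sy":0.0282, "sz":0.05, "jaw":0}, {"sx":0.0528, "sy":0.0282, "sz":0.05, "jaw":0}, {"jaw":0}]'

```text
time: 2.6
eef_pos: [0.4885, 0.0384, 0.12]
eef_rot: [[0.021, 1.0, -0.007], [1.0, -0.021, 0.001], [0.0, -0.007, -1.0]]
ft_force: [-1.1, -2.0, -1.5]
width: 0.004
gripper_force: 0.0
```

Run:
```python
from h import *
delta([-.074,.03,.04],D0)
cal=camrig.get_calibration('wrist'); im=camrig.read_camera('wrist'); cv2.imwrite('pics/w0.png',im)
print(proj('wrist',world([[-.1,.095,.088],[-.1,-.095,.088],[-.064,.095,.019],[-.064,-.095,.019]]),cal).round())
```

```text
t 2.6 tcp tray [-0.0802  0.0165  0.12  ] w 0.004
shift [0.0135 0.0067 0.08  ]
rotvec [-0.43 -0.02 -0.13]
[[288. 110.]
 [295. 361.]
 [340. 107.]
 [337. 308.]]
```

View pics/w0.png

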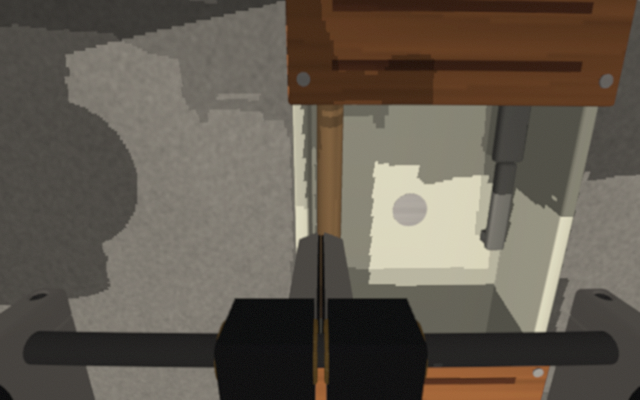

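The wrist view shows the rail's far edge at (343,107) and the board corner at (288,105), both within a few pixels of where my tray frame predicts. Now I'll go down over the rail.

In the tool's units: 0.025 m / 0.6 = 0.0417, 0.0135 m / 0.6 = 0.0225, -0.4 degrees / 90 = -0.0044.

Request:
jog_arm --rows '[{"sx":0.0225, "sy":0.0128, "wx":-0.0044, "jaw":0}, {"jaw":0}, {"sz":0.0417, "jaw":0}, {"sz":0.0417, "jaw":0}, {"sz":0.0417, "jaw":0}, {"sz":0.0083, "jaw":0}, {"jaw":0}, {"jaw":0}]'

```text
time: 3.32
eef_pos: [0.4984, 0.0477, 0.0468]
eef_rot: [[0.024, 1.0, 0.008], [1.0, -0.024, -0.0], [0.0, 0.008, -1.0]]
ft_force: [0.1, 0.2, -0.3]
width: 0.005
gripper_force: 0.0
```

```bash
python3 -c "
from h import *
delta([-.073,.03,.030],D0); print(state()['ft_force'])"
```

```text
t 3.3167 tcp tray [-0.0704  0.026   0.0468] w 0.005
shift [ 0.004  -0.0027  0.0167]
rotvec [ 0.47 -0.   -0.33]
[ 0.06832676  0.21855712 -0.27665701]
```

In the tool's units: 0.014 m / 0.6 = 0.0233, -0.0025 m / 0.6 = -0.0042.

Request:
jog_arm --rows '[{"sy":-0.0042, "sz":0.0233, "jaw":0}, {"jaw":0}, {"jaw":0}]'

```text
time: 3.57
eef_pos: [0.4958, 0.0482, 0.0325]
eef_rot: [[0.024, 1.0, 0.008], [1.0, -0.024, -0.0], [0.0, 0.008, -1.0]]
ft_force: [-0.0, 0.5, -0.5]
width: 0.007
gripper_force: 0.0
```

Request:
jog_arm --rows '[{"sz":0.0033, "jaw":0}, {"jaw":0}]'

```text
time: 3.73
eef_pos: [0.496, 0.0483, 0.0302]
eef_rot: [[0.024, 1.0, 0.008], [1.0, -0.024, -0.0], [0.0, 0.008, -1.0]]
ft_force: [-0.2, -0.3, 3.2]
width: 0.007
gripper_force: 1.9
```

Request:
jog_arm --rows '[{"sz":0.0025, "jaw":0}, {"jaw":0}]'

```text
time: 3.9
eef_pos: [0.4975, 0.0483, 0.03]
eef_rot: [[0.024, 1.0, 0.012], [1.0, -0.024, -0.0], [0.0, 0.012, -1.0]]
ft_force: [0.1, -1.2, 15.4]
width: 0.005
gripper_force: 7.8
```

```bash
python3 -c "
from h import *
delta([-.073,.03,.030],D0); print(state()['ft_force'])"
```

```text
t 3.9 tcp tray [-0.0713  0.0266  0.03  ] w 0.005
shift [ 0.0034 -0.0017  0.    ]
rotvec [ 0.68 -0.   -0.29]
[ 0.05680659 -1.18489887 15.36147449]
```

In the tool's units: 0.004 m / 0.6 = 0.0067, 0.003 m / 0.6 = 0.005.

Request:
jog_arm --rows '[{"sz":-0.0008, "jaw":0}, {"sy":0.005, "jaw":0}, {"sy":0.0067, "jaw":0}, {"sy":0.0067, "jaw":0}, {"sy":0.0067, "jaw":0}, {"sy":0.005, "jaw":0}, {"jaw":0}]'

```text
time: 4.48
eef_pos: [0.5138, 0.0479, 0.0284]
eef_rot: [[0.024, 1.0, 0.007], [1.0, -0.024, -0.0], [0.0, 0.007, -1.0]]
ft_force: [-0.0, 0.3, 0.5]
width: 0.002
gripper_force: 0.0
```

```bash
python3 -c "
from h import *
s=state();delta([-.073,.03,.030]);print(s['ft_force'])
cal=camrig.get_calibration('wrist'); im=camrig.read_camera('wrist'); 
cv2.imwrite('pics/w1.png',im)
print(im[112,300:380].tolist())
"
```

```text
t 4.4833 tcp tray [-0.055   0.0265  0.0284] w 0.002
shift [ 0.0034 -0.018  -0.0018]
[-0.01344499  0.34107194  0.47119978]
[[50, 88, 141], [49, 87, 140], [50, 89, 141], [51, 89, 142], [51, 90, 141], [51, 88, 142], [50, 88, 141], [51, 89, 141], [50, 88, 141], [51, 89, 141], [50, 89, 141], [49, 88, 141], [49, 88, 140], [51, 89, 141], [52, 89, 141], [50, 88, 141], [51, 89, 141], [50, 88, 141], [49, 88, 141], [51, 88, 141], [50, 88, 140], [50, 88, 140], [50, 89, 141], [49, 87, 140], [50, 88, 140], [49, 88, 140], [50, 89, 141], [50, 88, 141], [49, 87, 141], [51, 89, 142], [51, 88, 141], [50, 88, 141], [51, 89, 143], [50, 88, 141], [45, 79, 127], [32, 58, 94], [26, 46, 74], [27, 46, 73], [28, 46, 75], [26, 47, 75], [25, 45, 74], [29, 48, 75], [26, 47, 74], [27, 47, 74], [28, 47, 75], [28, 48, 76], [26, 46, 74], [26, 47, 74], [29, 49, 75], [26, 46, 74], [25, 46, 73], [26, 46, 74], [27, 46, 73], [26, 46, 74], [28, 47, 75], [26, 45, 73], [27, 48, 74], [25, 45, 73], [26, 47, 75], [30, 53, 83], [34, 60, 96], [34, 62, 98], [35, 61, 99], [34, 61, 97], [34, 61, 99], [34, 61, 98], [36, 62, 99], [35, 63, 99], [36, 62, 99], [35, 63, 98], [34, 61, 98], [36, 62, 98], [34, 61, 98], [36, 61, 97], [35, 62, 98], [37, 63, 99], [36, 62, 98], [39, 64, 100], [35, 62, 99], [37, 63, 99]]
```

In the tool's units: -0.03 m / 0.6 = -0.05, 0.004 m / 0.6 = 0.0067.

Request:
jog_arm --rows '[{"sy":0.0067, "jaw":0}, {"sz":-0.05, "jaw":0}, {"sz":-0.05, "jaw":0}, {"jaw":0}]'

```text
time: 4.87
eef_pos: [0.5194, 0.048, 0.0933]
eef_rot: [[0.024, 1.0, 0.014], [1.0, -0.024, 0.0], [0.0, 0.014, -1.0]]
ft_force: [0.3, 1.3, 1.4]
width: 0.008
gripper_force: 0.0
```

Add to h.py:
```python
def rail(name):
    s=state(); cal=camrig.get_calibration('wrist'); im=camrig.read_camera('wrist'); cv2.imwrite(f'pics/{name}.png',im)
    hsv=cv2.cvtColor(im,cv2.COLOR_BGR2HSV); m=cv2.inRange(hsv,(6,90,35),(22,255,255))
    for y in(.05,.06,.07,.08):   # rail rows seen in the opening, at given tray y
        a=proj('wrist',world([[-.085,y,.019],[.06,y,.019]]),cal); r=int(round(a[:,1].mean()))
        xs=np.nonzero(m[r,int(a[0,0])-8:int(a[1,0])])[0]+int(a[0,0])-8
        if len(xs)<3: print(y,'none');continue
        e=tray(plane('wrist',[[xs[0],r],[xs[-1],r]],.019,cal)); print(y,len(xs),e[:,:2].round(4).tolist())
    return im,m
```

```bash
python3 -c "
from h import *
rail('w2'); delta([-.073,.03,.03])"
```

```text
0.05 27 [[-0.0748, 0.0508], [-0.0544, 0.0506]]
0.06 26 [[-0.0745, 0.0604], [-0.0551, 0.0602]]
0.07 27 [[-0.0741, 0.0705], [-0.0542, 0.0704]]
0.08 27 [[-0.0745, 0.0805], [-0.0548, 0.0803]]
t 4.9167 tcp tray [-0.0503  0.0266  0.0909] w 0.005
shift [ 0.0032 -0.0234  0.0607]
```

View pics/w2.png

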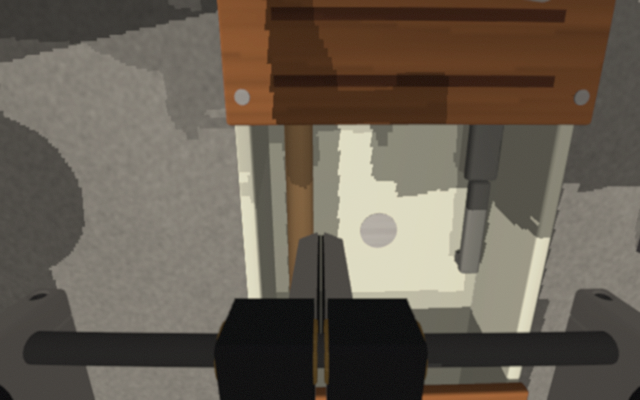

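The rail has rolled to x≈-0.0645 and is still parallel to the wall (cols 287–312 in the picture). A second stroke follows, starting from further behind it.

In the tool's units: 0.025 m / 0.6 = 0.0417, -0.0237 m / 0.6 = -0.0395, 0.6 degrees / 90 = 0.0067.

Request:
jog_arm --rows '[{"sy":-0.0395, "wx":0.0067, "jaw":0}, {"jaw":0}, {"sz":0.0417, "jaw":0}, {"sz":0.0417, "jaw":0}, {"sz":0.0117, "jaw":0}, {"jaw":0}, {"jaw":0}]'

```text
time: 5.5
eef_pos: [0.493, 0.0484, 0.031]
eef_rot: [[0.024, 1.0, -0.005], [1.0, -0.024, 0.0], [-0.0, -0.005, -1.0]]
ft_force: [0.3, 0.5, 1.1]
width: 0.008
gripper_force: 0.0
```

```bash
python3 -c "
from h import *
delta([-.0745,.03,.03],D0); print(state()['ft_force'])"
```

```text
t 5.5 tcp tray [-0.0758  0.0266  0.031 ] w 0.008
shift [0.0034 0.0013 0.001 ]
rotvec [-0.29  0.   -0.3 ]
[0.33397854 0.47369061 1.14972878]
```

In the tool's units: 0.002 m / 0.6 = 0.0033, 0.001 m / 0.6 = 0.0017.

Request:
jog_arm --rows '[{"sy":0.0017, "sz":0.0033, "jaw":0}, {"jaw":0}]'

```text
time: 5.67
eef_pos: [0.4944, 0.0484, 0.0297]
eef_rot: [[0.024, 1.0, -0.003], [1.0, -0.024, 0.0], [0.0, -0.003, -1.0]]
ft_force: [0.0, 0.4, -0.3]
width: 0.009
gripper_force: 0.0
```

Request:
jog_arm --rows '[{"sz":0.0008, "jaw":0}, {"sy":0.005, "jaw":0}, {"sy":0.0067, "jaw":0}, {"sy":0.0067, "jaw":0}, {"sy":0.0067, "jaw":0}, {"sy":0.0067, "jaw":0}]'

```text
time: 6.17
eef_pos: [0.5146, 0.048, 0.0301]
eef_rot: [[0.024, 1.0, -0.001], [1.0, -0.024, 0.0], [0.0, -0.001, -1.0]]
ft_force: [-0.9, 0.2, 11.2]
width: 0.006
gripper_force: 5.4
```

Request:
jog_arm --rows '[{"sy":0.0067, "jaw":0}, {"sy":0.0067, "jaw":0}, {"sy":0.0067, "jaw":0}, {"sy":0.005, "jaw":0}, {"jaw":0}]'

```text
time: 6.58
eef_pos: [0.5286, 0.0476, 0.0287]
eef_rot: [[0.024, 1.0, -0.003], [1.0, -0.024, 0.0], [0.0, -0.003, -1.0]]
ft_force: [1.5, -0.1, 2.2]
width: 0.002
gripper_force: 1.7
```

In the tool's units: -0.03 m / 0.6 = -0.05, 0.004 m / 0.6 = 0.0067.

Request:
jog_arm --rows '[{"sy":0.0067, "jaw":0}, {"sz":-0.05, "jaw":0}, {"sz":-0.05, "jaw":0}, {"jaw":0}]'

```text
time: 6.92
eef_pos: [0.5346, 0.0476, 0.0935]
eef_rot: [[0.024, 1.0, 0.003], [1.0, -0.024, 0.0], [0.0, 0.003, -1.0]]
ft_force: [0.8, -0.0, 1.0]
width: 0.004
gripper_force: 0.0
```

```bash
python3 -c "
from h import *
rail('w3'); delta([-.073,.03,.03],D0)"
```

```text
0.05 26 [[-0.0557, 0.0506], [-0.036, 0.0504]]
0.06 26 [[-0.0554, 0.0601], [-0.036, 0.06]]
0.07 27 [[-0.0559, 0.0703], [-0.0359, 0.0702]]
0.08 27 [[-0.0556, 0.0803], [-0.0358, 0.0801]]
t 6.9667 tcp tray [-0.0351  0.0265  0.0911] w 0.003
shift [ 0.0033 -0.038   0.061 ]
rotvec [ 0.05 -0.01 -0.3 ]
```

The rail is now at x=-0.0457, rolled about 29 mm from the wall and still parallel. I'll grasp it at tray y≈-0.01.

In the tool's units: -0.0185 m / 0.6 = -0.0308, -0.018 m / 0.6 = -0.03, -0.3 degrees / 90 = -0.0033.

Request:
jog_arm --rows '[{"sx":-0.03, "sy":-0.0083, "wz":-0.0033, "jaw":0.43}, {"sx":-0.0308, "sy":-0.0093, "jaw":0.43}, {"jaw":0.43}, {"jaw":0.43}, {"jaw":0.43}, {"jaw":0.43}]'

```text
time: 7.47
eef_pos: [0.521, 0.0119, 0.0883]
eef_rot: [[0.018, 1.0, -0.004], [1.0, -0.018, 0.0], [0.0, -0.004, -1.0]]
ft_force: [-0.7, 0.2, -0.2]
width: 0.395
gripper_force: 0.0
```

```bash
python3 -c "
from h import *
delta([-.0457,-.01,.0105],D0)"
```

```text
t 7.4667 tcp tray [-0.0471 -0.0094  0.0883] w 0.395
shift [-0.0006  0.0018  0.0778]
rotvec [-0.23 -0.01  0.03]
```

In the tool's units: 0.02 m / 0.6 = 0.0333, 0.012 m / 0.6 = 0.02, -0.2 degrees / 90 = -0.0022.

Request:
jog_arm --rows '[{"sy":0.0023, "sz":0.0333, "wx":-0.0022, "jaw":0.43}, {"sz":0.0333, "jaw":0.43}, {"sz":0.0333, "jaw":0.43}, {"sz":0.02, "jaw":0.43}, {"jaw":0.43}, {"jaw":0.43}]'

```text
time: 7.97
eef_pos: [0.5223, 0.0115, 0.0167]
eef_rot: [[0.018, 1.0, -0.001], [1.0, -0.018, 0.0], [0.0, -0.001, -1.0]]
ft_force: [0.1, -0.5, -0.5]
width: 0.43
gripper_force: 0.0
```

```bash
python3 -c "
from h import *
delta([-.0457,-.01,.0105],D0)"
```

```text
t 7.9667 tcp tray [-0.0458 -0.0097  0.0167] w 0.43
shift [-0.0003  0.0001  0.0062]
rotvec [-0.04 -0.    0.03]
```

In the tool's units: 0.006 m / 0.6 = 0.01.

Request:
jog_arm --rows '[{"sz":0.01, "jaw":0.43}, {"jaw":0.43}, {"jaw":0.1}, {"jaw":0.1}, {"jaw":0.1}, {"jaw":0.1}, {"jaw":0.1}, {"jaw":0.1}]'

```text
time: 8.63
eef_pos: [0.5225, 0.0112, 0.011]
eef_rot: [[0.018, 1.0, 0.0], [1.0, -0.018, 0.0], [0.0, 0.0, -1.0]]
ft_force: [-0.7, -0.3, 4.1]
width: 0.227
gripper_force: 30.0
```

```bash
python3 -c "
from h import *
delta([-.0457,-.01,.0105],D0)"
```

```text
t 8.6333 tcp tray [-0.0456 -0.01    0.011 ] w 0.227
shift [ 0.     -0.0001  0.0005]
rotvec [ 0.03 -0.    0.  ]
```

In the tool's units: 0.01 m / 0.6 = 0.0167, -0.005 m / 0.6 = -0.0083.

Request:
jog_arm --rows '[{"sz":-0.0083, "jaw":0}, {"sz":-0.005, "jaw":0}, {"sx":0.0167, "jaw":0}, {"sx":0.0167, "jaw":0}, {"sx":0.0167, "jaw":0}, {"jaw":0}, {"jaw":0}]'

```text
time: 9.22
eef_pos: [0.5227, 0.0421, 0.0185]
eef_rot: [[0.017, 1.0, -0.0], [1.0, -0.017, -0.0], [-0.0, -0.0, -1.0]]
ft_force: [-0.4, -1.2, -0.7]
width: 0.227
gripper_force: 30.0
```

Run:
```python
from h import *
delta([-.0457,.02,.0185],D0);print(state()['ft_force'])
im=camrig.read_camera('scene'); cv2.imwrite('pics/s1.png',cv2.resize(im[170:290,215:385],None,fx=4.5,fy=4.5,interpolation=cv2.INTER_CUBIC))
```

```text
t 9.2167 tcp tray [-0.046   0.0208  0.0185] w 0.227
shift [-0.0008  0.0003  0.    ]
rotvec [-0.02  0.    0.09]
[-0.3963517  -1.20445945 -0.74212311]
```

View pics/s1.png

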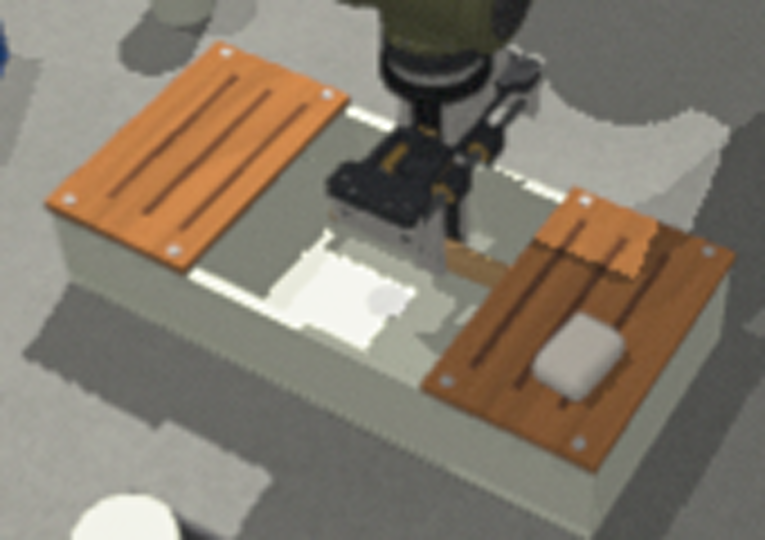

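The scene crop shows the rail held at (480,262) going under the soap board. Its -y end is hidden behind the gripper, so I'll look for that end in the top camera by mask.

Run:
```python
from h import *
im=camrig.read_camera('top'); a=proj('top',world([[-.046,y,.027] for y in np.arange(-.1,.1,.01)]))
for y,p in zip(np.arange(-.1,.1,.01),a): print(round(y,2),p.round().tolist(),im[int(round(p[1])),int(round(p[0]))].tolist())
cv2.imwrite('pics/t1.png',cv2.resize(im[110:220,230:420],None,fx=4,fy=4,interpolation=cv2.INTER_CUBIC))
```

```text
-0.1 [361.0, 185.0] [56, 87, 130]
-0.09 [358.0, 185.0] [109, 126, 127]
-0.08 [354.0, 185.0] [110, 126, 127]
-0.07 [350.0, 185.0] [112, 184, 232]
-0.06 [347.0, 185.0] [112, 183, 229]
-0.05 [343.0, 185.0] [112, 181, 231]
-0.04 [339.0, 185.0] [45, 74, 76]
-0.03 [336.0, 185.0] [45, 75, 76]
-0.02 [332.0, 185.0] [25, 41, 41]
-0.01 [328.0, 185.0] [29, 47, 49]
-0.0 [324.0, 185.0] [29, 47, 48]
0.01 [321.0, 185.0] [32, 48, 50]
0.02 [317.0, 185.0] [30, 49, 51]
0.03 [313.0, 185.0] [30, 49, 52]
0.04 [310.0, 185.0] [32, 51, 52]
0.05 [306.0, 185.0] [30, 51, 51]
0.06 [302.0, 185.0] [32, 52, 52]
0.07 [299.0, 185.0] [34, 53, 53]
0.08 [295.0, 185.0] [28, 43, 44]
0.09 [291.0, 185.0] [36, 60, 62]
```

View pics/t1.png

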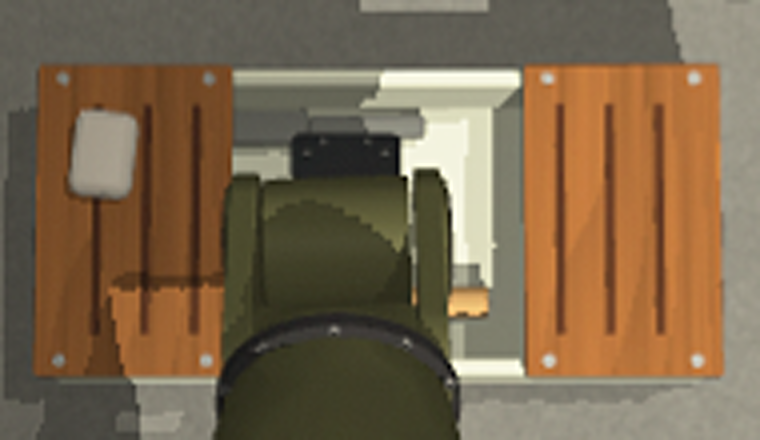

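The top view shows the rail's -y end at crop (489,302), which is tray y≈-0.075 and inside the opening. That puts the +y end near 0.195. Now I'll tilt the -y end up by 18° while raising.

In the tool's units: -0.009 m / 0.6 = -0.015, -0.0087 m / 0.6 = -0.0145, -3 degrees / 90 = -0.0333.

Request:
jog_arm --rows '[{"sz":-0.015, "wy":-0.0333, "jaw":0}, {"sx":-0.0008, "sz":-0.015, "wy":-0.0333, "jaw":0}, {"sx":-0.0015, "sz":-0.015, "wy":-0.0333, "jaw":0}, {"sx":-0.0023, "sz":-0.0148, "wy":-0.0333, "jaw":0}, {"sx":-0.0032, "sz":-0.0147, "wy":-0.0333, "jaw":0}, {"sx":-0.0038, "sz":-0.0145, "wy":-0.0333, "jaw":0}, {"jaw":0}, {"jaw":0}]'

```text
time: 9.98
eef_pos: [0.5229, 0.0415, 0.0725]
eef_rot: [[0.017, 1.0, -0.005], [0.951, -0.018, -0.307], [-0.307, -0.0, -0.952]]
ft_force: [-0.9, -0.2, -0.9]
width: 0.224
gripper_force: 30.0
```

Add to h.py:
```python
def held(gy=.040):   # predicted rail centre/ends in tray from tool pose: axis 8 mm behind TCP, centre gy along tool +x
    s=state(); E=T.T@s['eef_rot']; p=tray(s['eef_pos'])-.008*E[:,2]; c=p+gy*E[:,0]
    print('t',s['time'],'f',s['ft_force'].round(1),'g',s['gripper_force'],'tilt',np.degrees(np.arcsin(-E[2,0])).round(1),'G',p.round(4),'A',(c+.135*E[:,0]).round(4),'B',(c-.135*E[:,0]).round(4))
```

```bash
python3 -c "
from h import *
held()"
```

```text
t 9.9833 f [-0.9 -0.2 -0.9] g 29.999036192893982 tilt 17.9 G [-0.0458  0.0228  0.0801] A [-0.0459  0.1893  0.0263] B [-0.0457 -0.0676  0.1093]
```

In the tool's units: -0.012 m / 0.6 = -0.02, -0.006 m / 0.6 = -0.01.

Request:
jog_arm --rows '[{"sx":-0.01, "jaw":0}, {"sx":-0.02, "jaw":0}, {"sx":-0.02, "jaw":0}, {"sx":-0.02, "jaw":0}, {"sx":-0.02, "jaw":0}, {"jaw":0}, {"jaw":0}]'

```text
time: 10.57
eef_pos: [0.5219, -0.011, 0.0898]
eef_rot: [[0.019, 1.0, -0.006], [0.951, -0.02, -0.309], [-0.309, 0.001, -0.951]]
ft_force: [-0.6, 1.2, -0.7]
width: 0.225
gripper_force: 30.0
```

Run:
```python
from h import *
held()
im=camrig.read_camera('scene'); cv2.imwrite('pics/s2.png',cv2.resize(im[140:290,215:385],None,fx=4,fy=4,interpolation=cv2.INTER_CUBIC))
```

```text
t 10.5667 f [-0.6  1.2 -0.7] g 29.998966455459595 tilt 18.0 G [-0.0458 -0.0298  0.0974] A [-0.0455  0.1367  0.0433] B [-0.0459 -0.1201  0.1267]
```

View pics/s2.png

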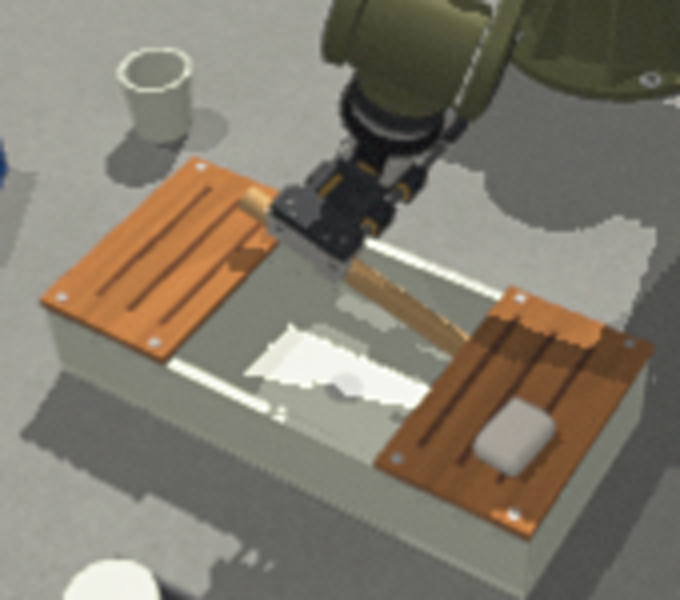

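The scene view shows the rail tilted, with its raised -y end over the -y board at crop (250,198) and its lower end still under the soap board. I'll keep drawing it along its axis.

In the tool's units: -0.012 m / 0.6 = -0.02, -0.01 m / 0.6 = -0.0167.

Request:
jog_arm --rows '[{"sx":-0.0167, "jaw":0}, {"sx":-0.02, "jaw":0}, {"sx":-0.02, "jaw":0}, {"sx":-0.02, "jaw":0}, {"sx":-0.02, "jaw":0}, {"sx":-0.02, "jaw":0}, {"jaw":0}, {"jaw":0}]'

```text
time: 11.28
eef_pos: [0.5206, -0.0773, 0.1113]
eef_rot: [[0.019, 1.0, -0.006], [0.951, -0.02, -0.309], [-0.309, 0.0, -0.951]]
ft_force: [0.6, 0.1, -1.4]
width: 0.223
gripper_force: 30.0
```

Run:
```python
from h import *
held()
im=camrig.read_camera('top'); cv2.imwrite('pics/t2.png',im)
hsv=cv2.cvtColor(im,cv2.COLOR_BGR2HSV)
print('predict before B', proj('scene',world([[-.0459,-.1201,.1267]])))
print('A pix now',proj('top',world([[-.0455,.075,.063]])))
```

```text
t 11.2833 f [ 0.6  0.1 -1.4] g 29.998992383480072 tilt 18.0 G [-0.0458 -0.0961  0.1189] A [-0.0456  0.0703  0.0648] B [-0.046  -0.1865  0.1483]
predict before B [[275.34787964 188.79637018]]
A pix now [[295.82878706 183.152765  ]]
```

In the tool's units: -0.019 m / 0.6 = -0.0317, -0.0095 m / 0.6 = -0.0158.

Request:
jog_arm --rows '[{"sx":-0.0052, "sz":-0.0158, "jaw":0}, {"sx":-0.0103, "sz":-0.0317, "jaw":0}, {"sx":-0.0103, "sz":-0.0317, "jaw":0}, {"sx":-0.0103, "sz":-0.0317, "jaw":0}, {"sx":-0.0103, "sz":-0.0317, "jaw":0}, {"sx":-0.0052, "sz":-0.0158, "jaw":0}, {"jaw":0}, {"jaw":0}, {"jaw":0}, {"jaw":0}]'

```text
time: 12.17
eef_pos: [0.5203, -0.0767, 0.2098]
eef_rot: [[0.017, 1.0, -0.008], [0.951, -0.018, -0.309], [-0.309, -0.002, -0.951]]
ft_force: [-0.2, -1.0, -1.1]
width: 0.228
gripper_force: 30.0
```

Run:
```python
from h import *
held()
im=camrig.read_camera('scene'); cv2.imwrite('pics/s3.png',im[80:330,160:440].repeat(2,0).repeat(2,1))
```

```text
t 12.1667 f [-0.2 -1.  -1.1] g 29.99874472618103 tilt 18.0 G [-0.0462 -0.0955  0.2174] A [-0.0463  0.0709  0.1633] B [-0.0462 -0.1859  0.2467]
```

View pics/s3.png

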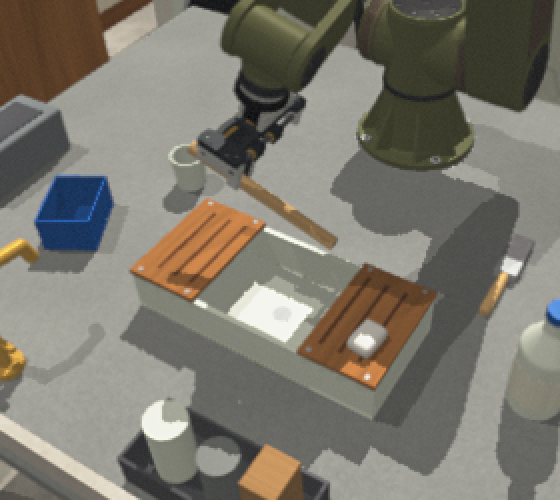

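The picture shows the whole rail clear of the tray, with its lower end at crop (333,240) above the opening and the other items where they were. I'll check that end against the prediction and hand in.

Run:
```python
from h import *
p=proj('scene',world([[-.0463,.0709,.1633]]))[0]; print(p,'seen',(326.5,200)); s=state(); print(np.abs(s['dq']).max())
if np.hypot(*(p-[326.5,200]))<5: print(workorder.job_done())
```

```text
[326.19994365 201.16633764] seen (326.5, 200)
0.48355104456658565
the job is handed in; nothing more can be done
None
```

I rolled the rail about 29 mm from the near wall, then gripped it, tilted it 18° and drew it out through the opening. I handed the job in at about 12 s with the rail held still in the gripper, its lowest end about 6 cm above the boards; nothing else looked disturbed, though the brush was hidden from the final view.

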